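# Load a repaired phone into the curing box, shut door and lid, switch on

### The job

Lay the rugged phone flat in the open curing box, lengthways on the middle of its dark bed, setting it down gently, not dropping it. Then push the box's front door shut until it seats on its catch, after that lower the lid gently until it is fully closed, and last of all throw the lamp switch lever all the way over to its other side. Leave the power bank, the cleaner bottle and the flux jar undisturbed.

Things in the scene. Friction and masses are not known exactly. Their poses are not given: they have to be found in the camera images.
- phone: Rugged black phone, a slab 145 x 64 x 18 mm, about 0.24 kg, lying flat on the bench; longer and flatter than the power bank. Origin: centre of its underside. x: along its length, y: across its 64 mm width, z: up. Grip it across its width.
- chamber: White curing box fixed to the bench, 220 x 220 mm outside, walls 10 mm, rim 100 mm above the bench, open at top and front. Origin: centre of its underside. Its -x points out of the open front (door side), +x to the back wall (lid hinge side), z up. Inside, 200 mm wide (y -100 to 100 mm) and 188 mm long (x -88 to 100 mm with the door shut).
- bed (a point): Centre of the top face of the dark flat bed plate inside the curing box, 165 mm along x by 130 mm along y, 18 mm above the bench; axes parallel to the box's own. The phone lies with its long side along this x (either way round).
- door (a joint): Angle of the box's front door (rad): 0 = shut, grows as it swings outwards (at most 1.45; starts 0.7 to 1.25). Vertical hinge, turns freely; in the last 0.07 rad a sprung ball catch resists a push at the free edge with 6 to 9 N (8 to 12 N at 145 mm from the hinge), then below about 0.03 rad it snaps home and holds. Short of that it springs back open a little.
- door_hinge (a point): On the door's vertical hinge line, 55 mm above the bench, box frame x -100, y +98 mm. Axes turn with the door: -y runs to its free edge, -x out of its outer face (the face to push). Panel 12 mm thick, 188 mm from hinge to free edge, 13 to 97 mm above the bench; shut, it sits 10 mm behind the side walls' ends. A pull strip sticks out 8 mm, 130 to 180 mm from the hinge, 23 to 31 mm above the bench.
- lid (a joint): Angle of the box's lid (rad): 0 = fully closed, lying level on the rim; grows as it opens upwards (at most 1.75; starts between 1.5 and 1.7, about upright). A friction hinge: it stays where it is left and has to be pushed all the way down; a push of about 2 to 4 N at 170 mm from the hinge moves it.
- lid_hinge (a point): Middle of the lid's level hinge line on the box's back rim: box frame x +110, y 0, 101 mm above the bench. Axes turn with the lid: -x runs along its underside to the free edge, +z out of its outer face (top when closed). White plate 222 mm long, 220 wide, 10 thick (outer face 10 mm from the hinge plane); a black tab 60 mm wide sticks out 12 mm at the middle of the free edge.
- lamp_switch_base: White block of the lamp switch, fixed to the bench, 70 x 50 x 25 mm. Origin: centre of its underside; the lever swings in its x-z plane about a pivot 22 mm above the bench, z up.
- lamp_switch_tip (a point): Centre of the black ball, 26 mm in diameter, at the end of the switch lever, 90 mm from its pivot.
- lamp_switch (a joint): Angle of the switch lever (rad): 0 = off, leaning 0.5 rad towards the block's -x; 1.0 = on, leaning 0.5 rad towards its +x. It stays where it is left; about 1 N at the ball moves it.
- power_bank: Bystander: black power bank, a slab 95 x 64 x 26 mm, shorter and thicker than the phone. Origin: centre of its underside, x along its length.
- cleaner: Bystander: white bottle, 54 mm in diameter, 150 mm tall, standing. Origin: centre of its underside.
- flux_jar: Bystander: squat glass jar with a metal cap, 64 mm in diameter, 75 mm tall, standing. Origin: centre of its underside.
Things that resemble listed ones, but are neither listed nor needed, are in the scene too. What is shaped like the phone but orange is not meant.

How it is judged:
On the way, in this order (a step that is already met when the one before it is completed fails the run):
1. the phone lies flat and lengthways on the middle of the bed, let go (x of phone in the frame of bed between -0.02 and 0.02 m and y of phone in the frame of bed between -0.035 and 0.035 m and z of phone in the frame of bed between -0.004 and 0.004 m and angle between the x axis of phone and the x axis of bed, either way round below 0.25 rad and angle between phone's own z axis and vertical below 0.08 rad and contact force between the fingers and phone below 0.1 N and linear speed of phone below 0.03 m/s), for 0.2 s.
2. the door is shut and seated on its catch (value of joint door below 0.02 rad), for 0.2 s.
3. the lid is fully closed (value of joint lid below 0.03 rad), for 0.2 s.
4. the lamp switch lever is thrown over (value of joint lamp_switch above 0.85 rad), for 0.2 s.
At the end, for the whole second after the job is handed in: The phone lies still and flat on the bed (centre within 20 mm lengthways and 35 mm sideways of the bed's centre, long side within 0.25 rad of the bed's), the door is seated on its catch (below 0.02 rad), the lid is closed (below 0.03 rad) and the switch lever is over (above 0.85 rad) (all of step 1 and value of joint door below 0.02 rad and value of joint lid below 0.03 rad and value of joint lamp_switch above 0.85 rad); the robot touches nothing.
It fails at once if the power bank is shifted by more than 30 mm or tipped (distance of power_bank from where it was at the start of the episode above 0.03 m or angle between power_bank's own z axis and vertical above 0.3 rad).
It fails at once if the cleaner bottle is shifted by more than 30 mm or tipped (distance of cleaner from where it was at the start of the episode above 0.03 m or angle between cleaner's own z axis and vertical above 0.3 rad).
It fails at once if the flux jar is shifted by more than 30 mm or tipped (distance of flux_jar from where it was at the start of the episode above 0.03 m or angle between flux_jar's own z axis and vertical above 0.3 rad).
It fails at once if the phone is dropped or slammed onto the bed (faster than 0.6 m/s within 40 mm of it) (x of phone in the frame of bed between -0.09 and 0.09 m and y of phone in the frame of bed between -0.1 and 0.1 m and z of phone in the frame of bed below 0.04 m and linear speed of phone above 0.6 m/s).
It fails at once if the lid is slammed (closing faster than 3 rad/s) (velocity of joint lid below -3 rad/s).
It also fails if it takes over 72 s, if anything falls off the work surface, if the arm or the gripper's body presses on something with over 40 N, if the wrist force passes 120 N, or if a joint passes its speed limit or range.

### The arm

A 6-joint arm with a two-finger parallel gripper is mounted at the origin on the work surface. World frame = base frame: x ahead of the robot, y to its left, z up, the work surface at z = 0. Lengths are in m, angles in rad, forces in N, time in s.
With the tool pointing down it reaches from about 0.3 to 0.775 m from the base axis. Payload 14.6 kg.
Tool frame: the origin (TCP) lies at the very end of the fingers, on their centre line; the grasp point (between the pads) lies 19 mm behind it; z points along the fingers, x is the direction in which the jaws open and shut, and the axes are right-handed (so a half turn about z gives the same grasp; the last joint's range is limited). The gripper opens to 94 mm and grips with 3 to 60 N. Pads are 16 mm wide; open, the fingers measure 119 mm over their backs; the gripper's body (75 mm by 177 mm) begins 78 mm behind the grasp point.
Start: joints at [-1.406, 0.3, 1.521, -0, 1.321, -0.067], TCP at [0.126, -0.535, 0.205] pointing down, gripper open.
Joint ranges: [-3.03, 3.03], [-0.79, 2.21], [0.23, 2.52], [-1.04, 4.18], [0, 3.07], [-2.55, 2.55]. Speed limits (rad/s): [2.22, 2.22, 2.57, 3.14, 3.14, 3.14].

### API

Orientations are given as a rotation vector (axis times angle).
In Python, from cell import * gives the robot as it stands. The module is installed in compiled form; this text tells all that it offers.
- The arm moves only by the tool drive_tool, never from a script. Its argument "series" is a list of rows, each a list of 5 numbers: the closure in counts, from 0 (fully open) to 255 (shut), then the shift along the world's x, y, z in cm, then the turn about the world's z in degrees. In form: [[jaw, dx, dy, dz, turn], ...]. A call has 1 to 20 rows; each row is the pose to reach, as a shift and turn from the pose measured when the call began; what a row does not reach only later rows make up. A row lasts 1/12 s, in which the tool goes at most 41.7 mm and 7.16 degrees, less where a joint would pass 70% of its speed; a pose out of reach is approached as far as the arm can. A call with a gripper value outside its range is refused whole. The fingers move at their own pace and stop on an object; "force" is the grip in N (left out, the last holds). Time passes only in rows, so rows that repeat a pose let the fingers close. It gives the time, the measured TCP pose, the force and the opening at its end, in the units of the state.
- read_state(): the state, without advancing time (a new reading comes with each control period).
- grab_frame(name): name is "scene" or "top" or "wrist"; returns the picture (384x512x3 uint8, red, green, blue); there is no depth.
- get_calibration(name): a dict with "intrinsics" (3x3 intrinsics, pixels), "k1" (the pictures are not rectified: a ray, as slopes to the right and down, at radius r is drawn at 1 + k1 r^2 times it, then the intrinsics apply), "rvec" (rotation vector, rad) and "tvec" (3), from world to camera coordinates, as OpenCV has them. Camera axes: x right, y down, z forward; pixel columns grow to the right and rows downward; lengths in m; the calibration is good to about 2 mm. A picture is of the moment at which its call begins: read the wrist's pose just before it. get_calibration takes no time and is no camera call; for the wrist camera it gives the pose at the moment of the call.
- job_done(): hands the job in, once; it reports no verdict.
The state is a dict: "time_s": time; "joint_positions": joint angles; "qd": joint speeds; "joint_torque": joint torques, N m; "tool_pos": TCP position; "tool_rot": TCP orientation; "ft_force": force on the tool from outside, world axes, zero at the start; "wrist_torque": the same for the moment, N m; "grip_width": opening from 0.0 (shut) to 1.0 (fully open).
Only numpy, scipy, OpenCV 4.12 (cv2) and the standard library are available. Lean on these libraries where they do the work, as an engineer would, in place of code of your own. Each camera call takes 0.05 s, during which the arm holds its last target. There are 200 camera calls.

## Working session

There is one attempt and no reset: what is moved stays moved. The work goes in short steps, Python scripts to look and compute and a tool call to move; the robot and the scene stay as the last step left them, time stands still between calls to the robot, and variables do not carry over. Pictures are saved under pics/ and viewed, about 8 in all and at most 12, crops included, and the job is handed in when it is done.

Besides the shell and the picture viewer there is one more tool, called after "Emit:" as name(argument=value, ...), one argument or row to a line, values as JSON. drive_tool: Moves the arm, as the interface text tells. Its arguments: {"type":"object","properties":{"series":{"type":"array","items":{"type":"array","items":{"type":"number"}}},"force":{"type":"number"}},"required":["series"]}

```bash
mkdir -p pics
cat > h.py <<'E'
from cell import *
import numpy as np, cv2
def save(n,f):
    im=grab_frame(n); cv2.imwrite('pics/'+f,im[:,:,::-1]); return im
def cal(n):
    c=get_calibration(n); return np.array(c['intrinsics'],float),float(c['k1']),cv2.Rodrigues(np.array(c['rvec'],float))[0],np.array(c['tvec'],float).ravel()
def ray(n,u,v,c=None):
    K,k1,R,t=c or cal(n)
    d=cv2.undistortPoints(np.array([[[u,v]]],float),K,np.array([k1,0,0,0,0.]))[0,0]
    return -R.T@t, R.T@np.array([d[0],d[1],1])
def onz(n,u,v,z,c=None):
    o,d=ray(n,u,v,c); return o+d*(z-o[2])/d[2]
def proj(n,P,c=None):
    K,k1,R,t=c or cal(n)
    return cv2.projectPoints(np.array(P,float).reshape(-1,1,3),cv2.Rodrigues(R)[0],t,K,np.array([k1,0,0,0,0.]))[0].reshape(-1,2)
E
python3 - <<'E'
from h import *
a=save('scene','s0.png');b=save('top','t0.png')
for n in('scene','top'):
    c=cal(n);print(n,c[0][0,0],c[1],-c[2].T@c[3],c[2][2])
print(read_state())
cv2.imwrite('pics/t0b.png',cv2.resize(b[:,:,::-1],(800,600)))
cv2.imwrite('pics/s0b.png',cv2.resize(a[:,:,::-1],(800,600)))
E
```

```text
scene 379.8083483761848 -0.028904141694177588 [1.28237193 0.0941683  1.04364945] [-0.64322804 -0.11862286 -0.75642998]
top 359.9339905324146 -0.043634526807429845 [ 0.35156273 -0.05551283  0.99799843] [ 0.14180252 -0.0065107  -0.98987356]
{'time_s': 0.1, 'joint_positions': array([-1.40558297e+00,  3.00420266e-01,  1.52151126e+00,  1.42956128e-05,
        1.32069387e+00, -6.65813584e-02]), 'qd': array([ 2.00549794e-04, -9.02539249e-04, -1.36188205e-03,  5.26524705e-04,
        2.17623267e-05, -2.69980409e-05]), 'joint_torque': array([ 1.05426116e-03, -5.32645476e+01, -3.53281689e+01,  7.09385052e-02,
        2.35204009e-02, -5.62017726e-05]), 'tool_pos': array([ 0.12632123, -0.53505964,  0.20494375]), 'tool_rot': array([-2.46286657e+00,  1.94922309e+00,  1.18736953e-03]), 'ft_force': array([ 0.21460068, -0.04455144, -0.01148823]), 'wrist_torque': array([0.043938  , 0.01965855, 0.02659611]), 'grip_width': 0.996470498244801}
```

View pics/t0b.png

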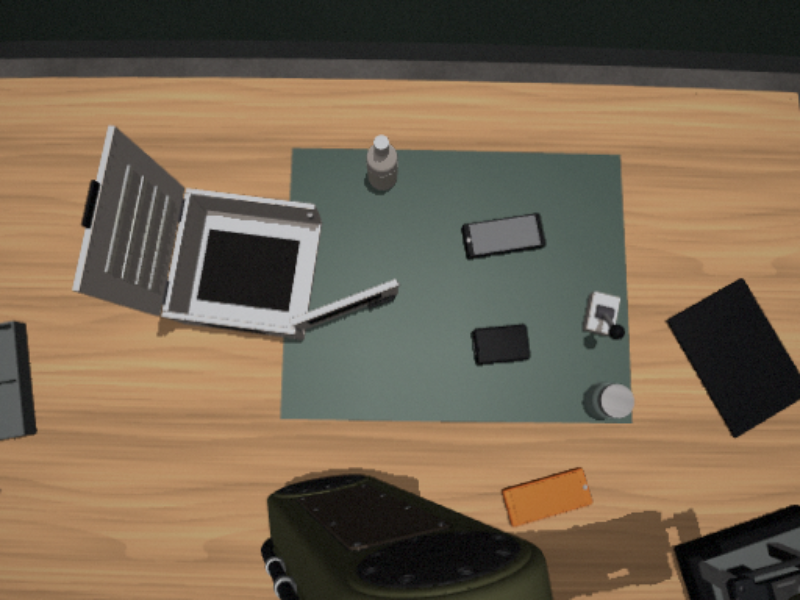

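View pics/s0b.png

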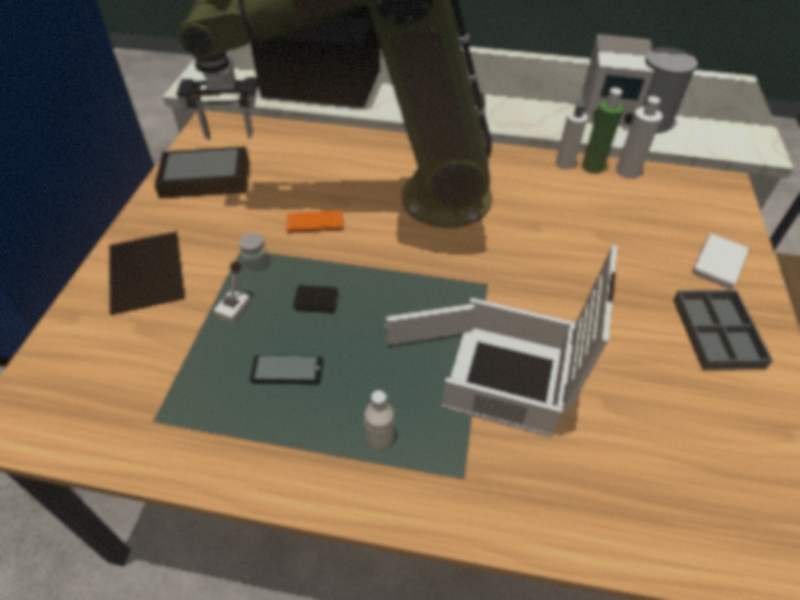

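The top view (800 px wide) shows the phone at (503,236), the power bank at (500,343), the box's bed at (250,270), the door hinge at about (297,325) with its free edge at (397,284), the switch at (604,316) and the jar at (612,400). Image up is world +x and image left is +y. Next I measure these by mask.

```bash
cat > m.py <<'E'
from h import *
c=cal('top'); im=cv2.imread('pics/t0.png'); s=.64
def quad(mask,z,name,roi):
    x0,y0,x1,y1=[int(v*s) for v in roi]; m=np.zeros_like(mask); m[y0:y1,x0:x1]=mask[y0:y1,x0:x1]
    m=cv2.morphologyEx(m,cv2.MORPH_CLOSE,np.ones((3,3)))
    cs=cv2.findContours(m,cv2.RETR_EXTERNAL,cv2.CHAIN_APPROX_NONE)[0]; k=max(cs,key=cv2.contourArea).reshape(-1,2)
    P=np.array([onz('top',u,v,z,c)[:2] for u,v in k])
    r=cv2.minAreaRect((P*1000).astype(np.float32)); print(name,'c mm',np.round(r[0],1),'size',np.round(r[1],1),'ang',round(r[2],2))
    return P
g=im.astype(int); mx=g.max(2); mn=g.min(2); sat=(mx-mn)
print('mat',im[200,300],'screen',im[151,322],'frame',im[145,300])
mat=np.median(im[160:190,260:290].reshape(-1,3),0)
d=np.abs(g-mat).max(2)
quad(((d>22)*255).astype(np.uint8),.018,'phone',(445,200,560,270))
quad(((d>22)*255).astype(np.uint8),.026,'pbank',(455,310,545,375))
quad(((mx<45)*255).astype(np.uint8),.018,'bed',(190,215,310,320))
w=((mn>150)*255).astype(np.uint8)
quad(w,.025,'switch',(575,280,630,350))
quad(((mx<40)*255).astype(np.uint8),.1,'ball',(600,318,630,345))
quad(((mx<90)*255).astype(np.uint8),.018,'phone-dark',(445,200,560,270))
A=cv2.resize(im[60:220,40:260],(792,576),interpolation=cv2.INTER_CUBIC)
cv2.imwrite('pics/box.png',A)
B=cv2.resize(im[170:275,330:420],None,fx=5,fy=5,interpolation=cv2.INTER_CUBIC);cv2.imwrite('pics/sw.png',B)
E
python3 m.py
```

```text
mat [111 116 103] screen [119 117 116] frame [75 74 73]
phone c mm [ 632.2 -249.9] size [ 69.9 149.9] ang 10.0
pbank c mm [ 435.2 -240.6] size [ 67.1 100.5] ang 7.1
bed c mm [563.7 205.6] size [163.  126.8] ang 83.33
switch c mm [ 494.1 -423.9] size [47.2 66.9] ang 76.77
ball c mm [ 452.5 -416.3] size [20.4 23.4] ang 0.72
phone-dark c mm [ 632.  -249.9] size [ 69.6 149.9] ang 10.0
```

View pics/box.png

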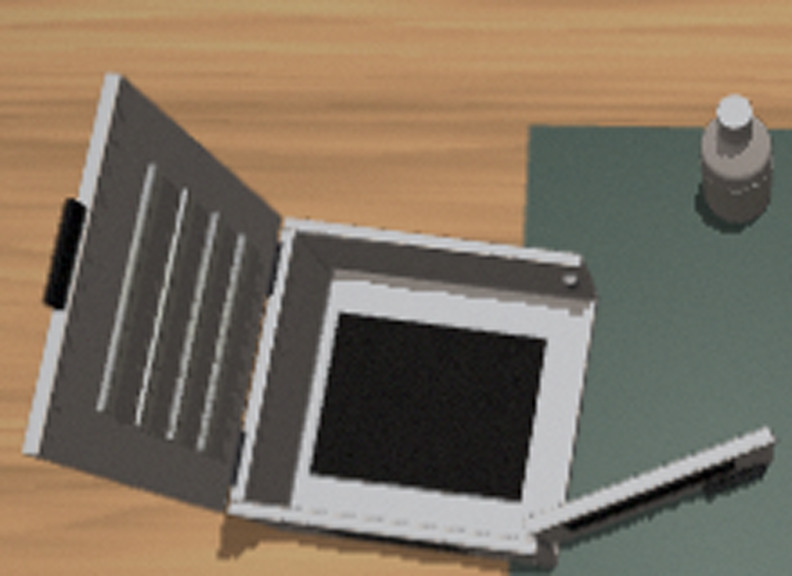

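View pics/sw.png

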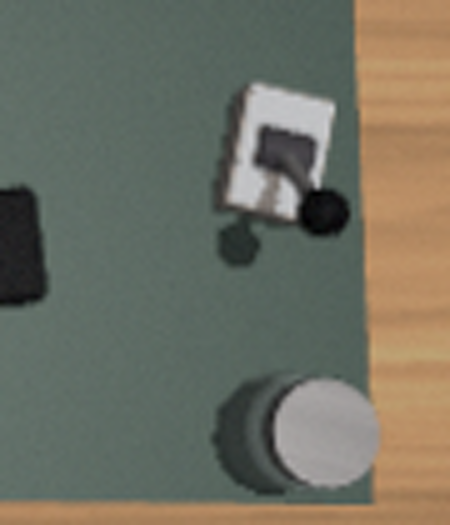

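The crops show the rim's outer corners at about (284,220) and (230,515), with the side wall ends at about (580,255) and (533,550). The door runs from hinge (535,530) to tip (770,435). The switch ball is at crop (323,211) and the jar cap at (327,432).

```bash
cat > m2.py <<'E'
from h import *
c=cal('top')
bx=lambda u,v,z:onz('top',u/3.6+40-.4,v/3.6+60-.4,z,c)
sw=lambda u,v,z:onz('top',u/5+330-.4,v/5+170-.4,z,c)
BF,BN,FF,FN=bx(285,218,.1),bx(230,515,.1),bx(583,254,.1),bx(533,552,.1)
L=np.linalg.norm
print('rim',BF,BN,FF,FN); print('len back,far,near,front',L(BF-BN),L(BF-FF),L(BN-FN),L(FF-FN))
a=lambda d:np.degrees(np.arctan2(d[1],d[0]))
print('box x ang',a(BF-FF),a(BN-FN),a(BF-BN)+90-0)
O=(BF+BN+FF+FN)/4; th=np.radians(83.2)
print('center',O)
bed=[bx(*p,.018) for p in((341,312),(547,338),(522,500),(309,472))]
print('bed',np.mean(bed,0),[L(bed[i]-bed[(i+1)%4]) for i in range(4)],a(bed[0]-bed[1]),a(bed[3]-bed[2]))
ex=np.array([np.cos(th),np.sin(th),0]);ey=np.array([-ex[1],ex[0],0])
H=O-.1*ex+.098*ey; print('hinge',H); 
T=bx(770,432,.097);print('doortip',T,L((T-H)[:2]),'dir',a(T-H),'angle',np.radians(a(-ey)-a(T-H)))
print('lid hinge',O+.11*ex)
print('lid free corners', ray('top',112/3.6+40,75/3.6+60,c))
print('ball',sw(323,211,.101),'jar',sw(327,432,.075))
print('cleaner',bx(735,110,.15))
from scipy.spatial.transform import Rotation as R
s=read_state();M=R.from_rotvec(s['tool_rot']).as_matrix();print('tool x ang',a(M[:,0]),M[:,2])
E
python3 m2.py
```

```text
rim [0.68380938 0.29653593 0.1       ] [0.46571181 0.32019252 0.1       ] [0.65907561 0.07848195 0.1       ] [0.44288607 0.10572745 0.1       ]
len back,far,near,front 0.21937681422875557 0.2194522651528148 0.21567633161602445 0.21789959414977347
box x ang 83.52862264506102 83.92482196645037 83.80944828759012
center [0.56287072 0.20023446 0.1       ]
bed [0.56441036 0.20527756 0.018     ] [np.float64(0.16360663945915732), np.float64(0.12845703760244795), np.float64(0.1662404343386004), np.float64(0.1283282784367905)] 83.36585136539692 83.31713409586781
hinge [0.4537197 0.1125415 0.1      ]
doortip [ 0.53095685 -0.05811779  0.097     ] 0.18732370390234254 dir -65.6493973741848 angle 1.0271157469940302
lid hinge [0.57589515 0.30946067 0.1       ]
lid free corners (array([ 0.35156273, -0.05551283,  0.99799843]), array([ 0.46575944,  0.5164332 , -0.94690526]))
ball [ 0.45291044 -0.41523373  0.101     ] jar [ 0.34197423 -0.42332907  0.075     ]
cleaner [ 0.74768426 -0.03053436  0.15      ]
tool x ang -76.71934197136925 [-1.56185457e-04  1.02095778e-03 -9.99999467e-01]
```

Sizes agree with the specs. The phone is at (632,-250) mm with its long side at 100°, and the bed is at (564,205.5) mm with its axis at 83.5°. Moving above the phone.

Emit:
drive_tool(
  series=[
    [0,50.6,28.5,0,86.7],
    [0,50.6,28.5,0,86.7],
    [0,50.6,28.5,0,86.7],
    [0,50.6,28.5,0,86.7],
    [0,50.6,28.5,0,86.7],
    [0,50.6,28.5,0,86.7],
    [0,50.6,28.5,0,86.7],
    [0,50.6,28.5,0,86.7],
    [0,50.6,28.5,0,86.7],
    [0,50.6,28.5,0,86.7],
    [0,50.6,28.5,0,86.7],
    [0,50.6,28.5,0,86.7],
    [0,50.6,28.5,0,86.7],
    [0,50.6,28.5,0,86.7],
    [0,50.6,28.5,0,86.7],
    [0,50.6,28.5,0,86.7],
    [0,50.6,28.5,-5,86.7],
    [0,50.6,28.5,-8,86.7],
    [0,50.6,28.5,-8,86.7],
    [0,50.6,28.5,-8,86.7],
  ],
  force=25,
)

```text
time_s: 1.77
tool_pos: [0.631, -0.2506, 0.1244]
tool_rot: [-3.128, -0.271, 0.006]
ft_force: [0.6, -0.3, 1.4]
grip_width: 1.001
```

Run:
```python
from h import *
s=read_state();c=cal('wrist');im=save('wrist','w1.png')
print(s['tool_pos'],s['tool_rot'])
g=im.astype(int);mat=np.median(im.reshape(-1,3),0);print(mat, -c[2].T@c[3])
P=proj('wrist',[[.632+a*np.cos(np.radians(100))*.0725+b*np.cos(np.radians(10))*.032,-.25+a*np.sin(np.radians(100))*.0725+b*np.sin(np.radians(10))*.032,.018] for a,b in((1,1),(1,-1),(-1,-1),(-1,1))],c)
o=im[:,:,::-1].copy();cv2.polylines(o,[P.round().astype(np.int32)],True,(0,0,255),1);cv2.imwrite('pics/w1o.png',o)
```

```text
[ 0.630971   -0.25064038  0.12435461] [-3.12834109 -0.27127343  0.00614274]
[122. 142. 131.] [ 0.61653998 -0.16781278  0.30332776]
```

View pics/w1o.png

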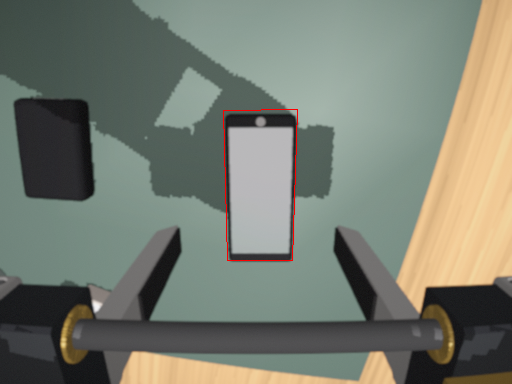

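The wrist view shows the phone inside the projected outline (226–297, 110–262), centred between the fingers. Descending and gripping.

Emit:
drive_tool(
  series=[
    [0,0.1,0,-4,0],
    [0,0.1,0,-7,0],
    [0,0.1,0,-9.5,0],
    [0,0.1,0,-11,0],
    [0,0.1,0,-11.8,0],
    [0,0.1,0,-11.9,0],
    [0,0.1,0,-11.9,0],
    [140,0.1,0,-11.9,0],
    [140,0.1,0,-11.9,0],
    [140,0.1,0,-11.9,0],
    [140,0.1,0,-11.9,0],
    [140,0.1,0,-11.9,0],
    [140,0.1,0,-11.9,0],
    [140,0.1,0,-11.9,0],
    [140,0.1,0,-11.9,0],
    [140,0.1,0,-11.9,0],
    [140,0.1,0,-11.9,0],
  ],
  force=30,
)

```text
time_s: 3.23
tool_pos: [0.6333, -0.251, 0.0082]
tool_rot: [3.129, 0.272, 0.0]
ft_force: [-1.1, 1.4, 5.5]
grip_width: 0.674
```

Emit:
drive_tool(
  series=[
    [140,0,0,2,0],
    [140,0,0,5,0],
    [140,0,0,9,0],
    [140,0,0,13,0],
    [140,0,0,16,0],
    [140,-2,2,18,0],
    [140,-4,5,18,-3],
    [140,-6,9,18,-6],
    [140,-7,13,18,-9],
    [140,-7,17,18,-12],
    [140,-7,21,18,-15],
    [140,-7,25,18,-16.5],
    [140,-7,29,18,-16.5],
    [140,-7,33,18,-16.5],
    [140,-7,37,18,-16.5],
    [140,-7,40,18,-16.5],
    [140,-7,43,18,-16.5],
    [140,-7,45.6,18,-16.5],
    [140,-7,45.6,18,-16.5],
    [140,-7,45.6,18,-16.5],
  ],
)

```text
time_s: 4.9
tool_pos: [0.5628, 0.2059, 0.1874]
tool_rot: [3.135, -0.177, -0.002]
ft_force: [0.6, -0.7, -2.8]
grip_width: 0.678
```

Emit:
drive_tool(
  series=[
    [140,0.1,0,-2,0],
    [140,0.1,0,-5,0],
    [140,0.1,0,-8,0],
    [140,0.1,0,-11,0],
    [140,0.1,0,-13,0],
    [140,0.1,0,-14.5,0],
    [140,0.1,0,-15.2,0],
    [140,0.1,0,-15.5,0],
    [140,0.1,0,-15.7,0],
    [140,0.1,0,-15.9,0],
    [140,0.1,0,-15.9,0],
    [140,0.1,0,-15.9,0],
  ],
)

```text
time_s: 5.9
tool_pos: [0.5642, 0.206, 0.0291]
tool_rot: [3.136, -0.177, -0.0]
ft_force: [0.4, 0.2, -2.6]
grip_width: 0.681
```

Run:
```python
from h import *
s=read_state();print(s['tool_pos'],s['ft_force'])
im=save('wrist','w2.png')
```

```text
[0.56416073 0.20598496 0.02909428] [ 0.42919744  0.19187923 -2.62611522]
```

View pics/w2.png

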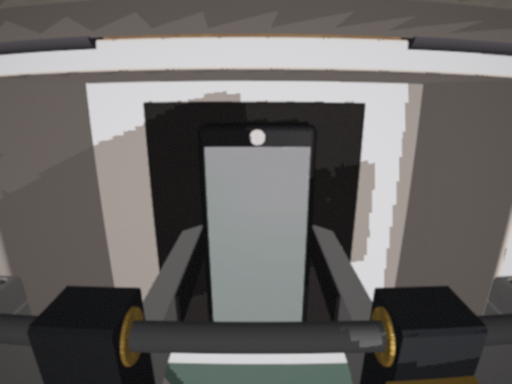

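The wrist view shows the phone straight and roughly centred on the bed: its end is at row 125, the bed edge at row 103, with equal side margins. No contact yet, so I lower the last few mm.

Emit:
drive_tool(
  series=[
    [140,0,0,-0.15,0],
    [140,0,0,-0.3,0],
    [140,0,0,-0.4,0],
    [140,0,0,-0.5,0],
    [140,0,0,-0.5,0],
  ],
)

```text
time_s: 6.37
tool_pos: [0.5644, 0.2062, 0.0262]
tool_rot: [3.136, -0.177, 0.001]
ft_force: [-9.9, -3.9, 21.8]
grip_width: 0.681
```

Emit:
drive_tool(
  series=[
    [140,0,0,0,0],
    [100,0,0,0,0],
    [80,0,0,0,0],
    [60,0,0,0,0],
    [40,0,0,0,0],
    [20,0,0,0,0],
    [20,0,0,0,0],
    [20,0,0,0,0],
    [20,0,0,0,0],
    [20,0,0,1,0],
    [20,0,0,3,0],
    [20,0,0,6,0],
    [20,0,0,10,0],
    [20,0,0,14,0],
    [20,0,0,18,0],
  ],
)

```text
time_s: 7.62
tool_pos: [0.5639, 0.206, 0.209]
tool_rot: [3.136, -0.177, 0.002]
ft_force: [0.9, -0.2, -0.1]
grip_width: 0.923
```

Run:
```python
from h import *
s=read_state();print(s['tool_pos'],s['ft_force'])
c=cal('wrist');im=save('wrist','w3.png')
o=im[:,:,::-1].copy()
C=np.array([.5642,.2055]);
def q(l,w,z,col):
    a=np.radians(83.5);e=np.array([np.cos(a),np.sin(a)]);f=np.array([-e[1],e[0]])
    P=proj('wrist',[[*(C+i*e*l/2+j*f*w/2),z] for i,j in((1,1),(1,-1),(-1,-1),(-1,1))],c);print(P.round())
    cv2.polylines(o,[P.round().astype(np.int32)],True,col,1)
q(.165,.13,.018,(0,0,255));q(.145,.064,.036,(0,255,0))
cv2.imwrite('pics/w3o.png',o)
```

```text
[0.56393088 0.20601532 0.20898099] [ 0.85188893 -0.18518974 -0.05636827]
[[200.  98.]
 [316.  98.]
 [309. 234.]
 [206. 234.]]
[[228. 107.]
 [288. 107.]
 [285. 232.]
 [231. 232.]]
```

View pics/w3o.png

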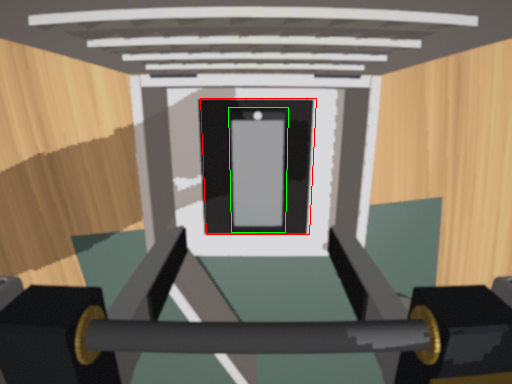

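The phone matches the projected target and is let go. Now computing the door arc.

```bash
cat > d.py <<'E'
import numpy as np
H=np.array([.4542,.1119]);B=np.radians(83.5);r=.150;T=np.array([.5639,.2060])
for p in(1.35,1.2,1.1,1.03,.9,.8,.7,.6,.5,.4,.3,.2,.15,.1,.05,0,-.03,-.05):
    d=B-np.pi/2-p; n=B-np.pi-p
    off=abs(np.sin(p))*.0125+np.cos(p)*.008
    P=H+r*np.array([np.cos(d),np.sin(d)])+off*np.array([np.cos(n),np.sin(n)])
    print(p,P.round(4),((P-T)*100).round(1))
E
python3 d.py
```

```text
1.35 [ 0.4564 -0.0387] [-10.7 -24.5]
1.2 [ 0.4783 -0.0369] [ -8.6 -24.3]
1.1 [ 0.4928 -0.0338] [ -7.1 -24. ]
1.03 [ 0.5029 -0.0308] [ -6.1 -23.7]
0.9 [ 0.521  -0.0232] [ -4.3 -22.9]
0.8 [ 0.5343 -0.0157] [ -3.  -22.2]
0.7 [ 0.547  -0.0068] [ -1.7 -21.3]
0.6 [0.5587 0.0034] [ -0.5 -20.3]
0.5 [0.5694 0.0149] [  0.5 -19.1]
0.4 [0.5788 0.0276] [  1.5 -17.8]
0.3 [0.587  0.0413] [  2.3 -16.5]
0.2 [0.5937 0.0558] [  3. -15.]
0.15 [0.5965 0.0634] [  3.3 -14.3]
0.1 [0.5988 0.0711] [  3.5 -13.5]
0.05 [0.6008 0.079 ] [  3.7 -12.7]
0 [0.6023 0.087 ] [  3.8 -11.9]
-0.03 [0.603  0.0911] [  3.9 -11.5]
-0.05 [0.6034 0.0938] [  3.9 -11.2]
```

Emit:
drive_tool(
  series=[
    [255,-2,-4,1,0],
    [255,-4,-8,1,0],
    [255,-6,-11.5,1,0],
    [255,-8,-15,1,0],
    [255,-10,-18.5,1,0],
    [255,-11.5,-22,0,0],
    [255,-12.5,-24.5,-2,0],
    [255,-12.5,-24.5,-6,0],
    [255,-12.5,-24.5,-10,0],
    [255,-12.5,-24.5,-14,0],
    [255,-12.5,-24.5,-15.8,0],
    [255,-12.5,-24.5,-15.8,0],
    [255,-12.5,-24.5,-15.8,0],
  ],
)

```text
time_s: 8.75
tool_pos: [0.4414, -0.0382, 0.0603]
tool_rot: [-3.133, 0.176, -0.017]
ft_force: [0.2, 0.6, 0.3]
grip_width: 0.034
```

Emit:
drive_tool(
  series=[
    [255,2,0,-1,0],
    [255,4,0.2,-1,0],
    [255,6.2,0.7,-1,0],
    [255,8,1.5,-1,0],
    [255,9.3,2.2,-1,0],
    [255,10.6,3.1,-1,0],
    [255,11.7,4.2,-1,0],
    [255,12.8,5.3,-1,0],
    [255,13.7,6.6,-1,0],
    [255,14.6,7.9,-1,0],
    [255,15.2,9.4,-1,0],
    [255,15.7,10.5,-1,0],
    [255,15.7,10.9,-1,0],
    [255,15.7,10.9,-1,0],
    [255,15.7,10.9,-1,0],
  ],
)

```text
time_s: 10.0
tool_pos: [0.5984, 0.0705, 0.051]
tool_rot: [-3.133, 0.176, -0.019]
ft_force: [0.4, -0.1, -0.6]
grip_width: 0.008
```

Emit:
drive_tool(
  series=[
    [255,0.1,0.4,0,0],
    [255,0.2,0.8,0,0],
    [255,0.3,1.2,0,0],
    [255,0.4,1.6,0,0],
    [255,0.4,1.9,0,0],
    [255,0.4,1.9,0,0],
    [255,0.4,1.9,0,0],
  ],
)

```text
time_s: 10.58
tool_pos: [0.602, 0.0849, 0.0512]
tool_rot: [3.133, -0.179, 0.016]
ft_force: [-8.0, -33.4, 6.9]
grip_width: 0.006
```

The push ended against a hard stop, with 33 N at the shut position. I back off, rise, and check the door and lid angle.

Emit:
drive_tool(
  series=[
    [255,0,-1,0,0],
    [255,0,-3,0,0],
    [255,0,-6,1,0],
    [255,-2,-8,4,0],
    [255,-5,-9,8,0],
    [255,-8,-9,12,0],
    [255,-10,-9,16,0],
    [255,-12,-9,20,0],
    [255,-14,-9,24,0],
    [255,-14,-9,28,0],
    [255,-14,-9,32,0],
    [255,-14,-9,34,0],
    [255,-14,-9,34,0],
  ],
)

```text
time_s: 11.67
tool_pos: [0.4625, -0.005, 0.3993]
tool_rot: [3.133, -0.178, 0.035]
ft_force: [0.7, 0.5, -0.6]
grip_width: 0.005
```

Run:
```python
from h import *
from scipy.optimize import least_squares
c=cal('top');B=np.radians(83.5);ex=np.array([np.cos(B),np.sin(B),0]);ey=np.array([-ex[1],ex[0],0]);O=np.array([.5629,.2002,0])
for (u,v),s in (((25,455),1),((112,75),-1)):
    o,d=ray('top',u/3.6+40-.4,v/3.6+60-.4,c)
    P0=O+s*.11*ey; t=((P0-o)@ey)/(d@ey); X=o+t*d; r=X-(O+.11*ex); a,b=r@ex,X[2]-.101
    print('lid corner rel hinge x,z',a,b,np.hypot(a,b),'theta',np.arctan2(b,-a))
im=save('top','t2.png');A=cv2.resize(im[60:220,40:260,::-1],(792,576),interpolation=cv2.INTER_CUBIC);cv2.imwrite('pics/box2.png',A)
print(read_state()['tool_pos'])
```

```text
lid corner rel hinge x,z 0.019594222689932328 0.22050820465307439 0.2213770581658018 theta 1.6594229325539045
lid corner rel hinge x,z 0.019264787299080464 0.2171600297748235 0.2180128678805016 theta 1.659277100020933
[ 0.46249871 -0.0049818   0.39517068]
```

View pics/box2.png

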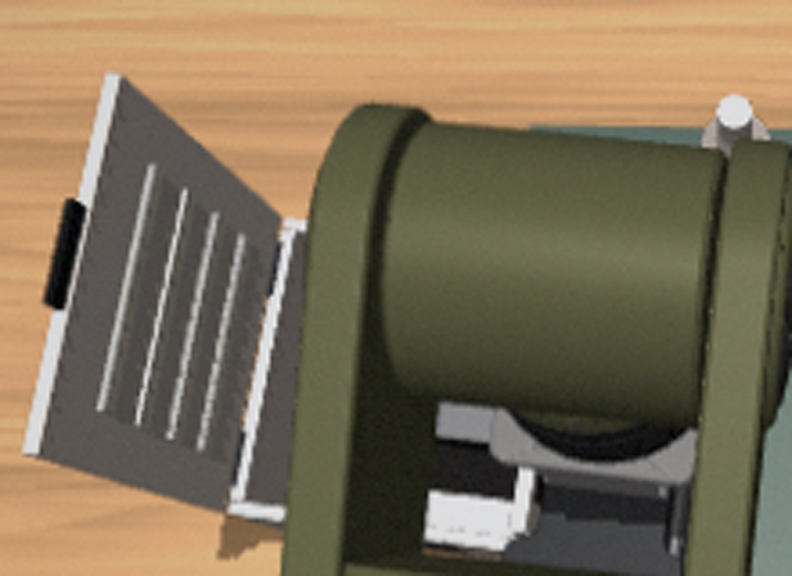

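Emit:
drive_tool(
  series=[
    [255,1,4,0.8,0],
    [255,2,8,0.8,0],
    [255,3,12,0.8,0],
    [255,4,16,0.8,0],
    [255,5,20,0.8,0],
    [255,6,24,0.8,0],
    [255,7,28,0.8,0],
    [255,8,32,0.8,0],
    [255,8,36,0.8,0],
    [255,8,39,0.8,0],
    [255,8,41,0.8,0],
    [255,8,42,0,0],
    [255,8,42,-2,0],
    [255,8,42,-2,0],
  ],
)

```text
time_s: 12.88
tool_pos: [0.5422, 0.4149, 0.3697]
tool_rot: [3.129, -0.178, 0.019]
ft_force: [0.5, 0.2, -1.3]
grip_width: 0.004
```

Run:
```python
from h import *
im=save('top','t3.png');A=cv2.resize(im[60:220,40:260,::-1],(792,576),interpolation=cv2.INTER_CUBIC)
s=save('scene','s3.png')[150:300,220:420,::-1]
S=cv2.resize(s,(792,594),interpolation=cv2.INTER_CUBIC)
cv2.imwrite('pics/b3.png',cv2.resize(np.vstack([A,S]),(400,591)))
print(read_state()['tool_pos'])
```

```text
[0.54254913 0.4141867  0.37444752]
```

View pics/b3.png

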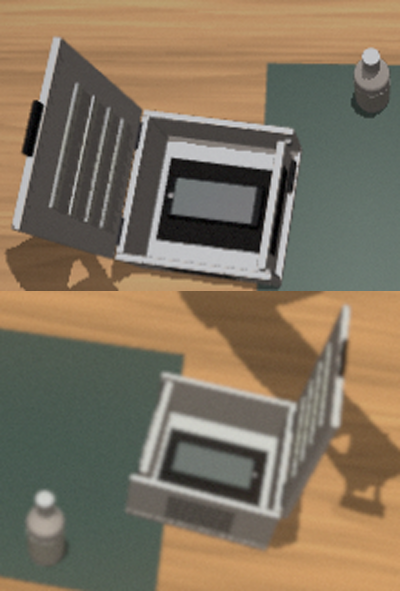

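The view shows the door between the walls at about comp. (283,143) to (268,272), the phone centred and the lid still up. Checking the door angle numerically.

Run:
```python
from h import *
c=cal('top');im=cv2.imread('pics/t3.png');g=im.min(2)
B=np.radians(83.5);ex=np.array([np.cos(B),np.sin(B)]);ey=np.array([-ex[1],ex[0]]);O=np.array([.5629,.2002])
def P(u,v,z): q=onz('top',u,v,z,c)[:2]-O; return (q@ex*1000).round(1),(q@ey*1000).round(1)
for v in range(100,136,4):
    row=g[v].astype(int); 
    # trailing edge of door strip (white->dark going right), subpixel
    us=np.arange(178,206); e=[(row[u]-row[u+1]) for u in us]; u=us[int(np.argmax(e))]
    ee=[(row[k+1]-row[k]) for k in range(u-8,u)]; ul=u-8+int(np.argmax(ee))
    print(v,row[180:204:1].tolist() if v in(104,124) else '',P(u+.5,v,.097),P(ul+.5,v,.097))
```

```text
100  (np.float64(-57.6), np.float64(-187.4)) (np.float64(-36.5), np.float64(-184.8))
104 [90, 92, 92, 92, 91, 90, 88, 84, 78, 77, 79, 80, 80, 80, 81, 77, 78, 80, 81, 81, 85, 78, 83, 80] (np.float64(-96.0), np.float64(-181.1)) (np.float64(-93.4), np.float64(-180.7))
108  (np.float64(-61.1), np.float64(-165.4)) (np.float64(-45.4), np.float64(-163.4))
112  (np.float64(-62.8), np.float64(-154.5)) (np.float64(-44.5), np.float64(-152.2))
116  (np.float64(-61.9), np.float64(-143.2)) (np.float64(-51.5), np.float64(-141.9))
120  (np.float64(-63.7), np.float64(-132.4)) (np.float64(-45.4), np.float64(-130.1))
124 [102, 101, 99, 102, 99, 94, 90, 81, 84, 84, 81, 82, 82, 84, 82, 83, 85, 86, 85, 85, 85, 85, 84, 86] (np.float64(-68.0), np.float64(-121.9)) (np.float64(-57.6), np.float64(-120.6))
128  (np.float64(-67.1), np.float64(-110.8)) (np.float64(-51.5), np.float64(-108.8))
132  (np.float64(-107.5), np.float64(-105.0)) (np.float64(-97.2), np.float64(-103.7))
```

Run:
```python
from h import *
c=cal('top');im=cv2.imread('pics/t3.png');g=im.min(2).astype(float)
B=np.radians(83.5);ex=np.array([np.cos(B),np.sin(B)]);ey=np.array([-ex[1],ex[0]]);O=np.array([.5629,.2002])
pts=[]
for v in range(143,206,4):
    row=g[v]; ce=194-(v-138)*8/72
    us=np.arange(int(ce)-6,int(ce)+9); u=us[np.argmax(row[us]-row[us+1])]
    q=onz('top',u+.5,v,.097,c)[:2]-O; pts.append((q@ex*1000,q@ey*1000))
pts=np.array(pts);print(pts.round(1).tolist()); k=np.abs(pts[:,0]-np.median(pts[:,0]))<8
p=np.polyfit(pts[k,1],pts[k,0],1);print(p)
```

```text
[[-99.1, -74.1], [-98.2, -63.2], [-99.8, -52.6], [-98.9, -41.8], [-97.9, -31.0], [-99.5, -20.6], [-98.6, -9.8], [-97.6, 0.9], [-99.2, 11.2], [-98.3, 21.8], [-99.9, 32.0], [-98.9, 42.6], [-98.0, 53.1], [-99.5, 63.2], [-98.6, 73.7], [-97.6, 84.1]]
[ 2.61479495e-03 -9.87404799e+01]
```

The door's outer face lies at box x -98.7 mm with a slope of 0.003, so it is shut and seated. Now lowering behind the lid.

Emit:
drive_tool(
  series=[
    [255,0,0,-3,0],
    [255,0,0,-6,0],
    [255,0,0,-9,0],
    [255,0,0,-11,0],
    [255,0,0,-11.2,0],
    [255,0,0,-11.2,0],
    [255,-0.2,-1.5,-11.2,0],
    [255,-0.4,-3,-11.2,0],
    [255,-0.5,-4,-11.2,0],
    [255,-0.5,-4,-11.2,0],
    [255,-0.5,-4,-11.2,0],
  ],
)

```text
time_s: 13.9
tool_pos: [0.538, 0.3742, 0.2643]
tool_rot: [3.133, -0.181, 0.028]
ft_force: [-0.6, 0.0, 1.4]
grip_width: 0.006
```

Run:
```python
from h import *
s=read_state();T=s['tool_pos'];print(T,s['ft_force'])
H=np.array([.5753,.3095]);e=np.array([.1132,.9936]);off=(T[0]-H[0])*e[1]-(T[1]-H[1])*e[0]
print('side off',off,'s',(T[:2]-H)@e)
f=np.array([e[1],-e[0]])*off
for th in np.arange(1.65,-.06,-.1):
    ss=-.17*np.cos(th)+.01*np.sin(th)+.008; z=.101+.17*np.sin(th)+.01*np.cos(th)
    print(round(th,2),(np.array([*(H+f+ss*e-T[:2]),z-T[2]])*100).round(1).tolist())
```

```text
[0.53801962 0.37416228 0.26425834] [-0.62947762  0.00443812  1.40655803]
side off -0.044361555936756954 s 0.06002830251814292
1.65 [-0.3, -2.8, 0.5]
1.55 [-0.5, -4.5, 0.7]
1.45 [-0.7, -6.2, 0.7]
1.35 [-0.9, -7.9, 0.5]
1.25 [-1.1, -9.6, 0.1]
1.15 [-1.3, -11.2, -0.4]
1.05 [-1.4, -12.7, -1.1]
0.95 [-1.6, -14.2, -1.9]
0.85 [-1.8, -15.6, -2.9]
0.75 [-1.9, -16.9, -4.0]
0.65 [-2.1, -18.0, -5.2]
0.55 [-2.2, -19.0, -6.6]
0.45 [-2.3, -19.9, -8.0]
0.35 [-2.4, -20.7, -9.6]
0.25 [-2.4, -21.3, -11.2]
0.15 [-2.5, -21.7, -12.8]
0.05 [-2.5, -22.0, -14.5]
-0.05 [-2.5, -22.1, -16.2]
```

Emit:
drive_tool(
  series=[
    [255,-0.2,-1.5,0,0],
    [255,-0.3,-2.8,0,0],
    [255,-0.5,-4.5,0,0],
    [255,-0.7,-6.2,0,0],
    [255,-0.9,-7.9,0,0],
    [255,-1.1,-9.6,-0.2,0],
    [255,-1.3,-11.2,-0.6,0],
    [255,-1.4,-12.7,-1.2,0],
    [255,-1.6,-14.2,-2,0],
    [255,-1.8,-15.6,-3,0],
    [255,-1.9,-16.9,-4,0],
    [255,-2.1,-18,-5.2,0],
    [255,-2.2,-19,-6.6,0],
    [255,-2.3,-19.9,-8,0],
    [255,-2.4,-20.7,-9.6,0],
    [255,-2.4,-21.3,-11.2,0],
    [255,-2.5,-21.7,-12.4,0],
    [255,-2.5,-21.8,-13,0],
    [255,-2.5,-21.8,-13,0],
  ],
)

```text
time_s: 15.48
tool_pos: [0.5131, 0.1564, 0.1336]
tool_rot: [3.133, -0.181, 0.026]
ft_force: [-0.4, 0.7, -0.3]
grip_width: 0.002
```

Emit:
drive_tool(
  series=[
    [255,0,0,-0.6,0],
    [255,0,0,-1.2,0],
    [255,0,0,-1.8,0],
    [255,0,0,-2.3,0],
    [255,0,0,-2.7,0],
    [255,0,0,-2.9,0],
    [255,0,0,-2.9,0],
    [255,0,0,-2.9,0],
  ],
)

```text
time_s: 16.15
tool_pos: [0.5137, 0.1567, 0.1104]
tool_rot: [3.134, -0.181, 0.032]
ft_force: [-30.8, -8.9, 67.9]
grip_width: 0.007
```

The lid is at its stop (TCP z 0.110, expected 0.111). Lifting off and heading to the switch.

Emit:
drive_tool(
  series=[
    [255,0,0,1,0],
    [255,0,0,4,0],
    [255,0,0,8,0],
    [255,-1,-3,11,0],
    [255,-2,-7,13,0],
    [255,-3,-11,13,-3],
    [255,-4,-15,13,-6.7],
    [255,-5,-19,13,-6.7],
    [255,-6,-23,13,-6.7],
    [255,-7,-27,13,-6.7],
    [255,-8,-31,13,-6.7],
    [255,-9,-35,13,-6.7],
    [255,-10,-39,13,-6.7],
    [255,-10,-43,13,-6.7],
    [255,-10,-47,13,-6.7],
    [255,-10,-51,13,-6.7],
    [255,-10,-54.5,13,-6.7],
    [255,-10,-56.3,12,-6.7],
    [255,-10,-56.3,11,-6.7],
    [255,-10,-56.3,11,-6.7],
  ],
)

```text
time_s: 17.82
tool_pos: [0.413, -0.406, 0.2175]
tool_rot: [3.12, -0.365, 0.027]
ft_force: [-0.2, -0.2, -0.7]
grip_width: 0.007
```

Run:
```python
from h import *
print(read_state()['tool_pos'])
A=save('top','t4.png')[:,:,::-1];S=save('scene','s4.png')[:,:,::-1]
cv2.imwrite('pics/c4.png',np.hstack([cv2.resize(A[60:280,40:420],(400,232)),cv2.resize(S[100:300,100:420],(372,232))]))
c=cal('top');g=cv2.cvtColor(A,cv2.COLOR_BGR2GRAY)
```

```text
[ 0.4129717  -0.406005    0.21747397]
```

View pics/c4.png

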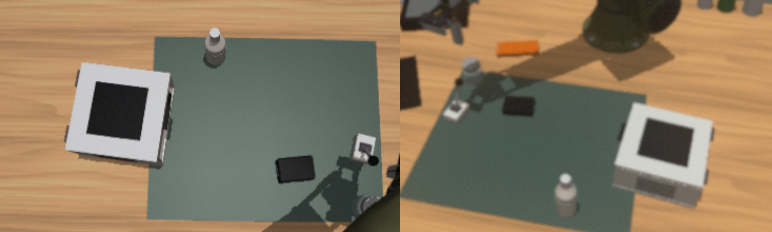

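Both views show the lid lying flat and closed with the bystanders in place, and the switch ball still on the near side. Lowering beside the ball and pushing it over.

Emit:
drive_tool(
  series=[
    [255,0,0,-4,0],
    [255,0,0,-8,0],
    [255,0,0,-11,0],
    [255,0,0,-12.7,0],
    [255,0,0,-12.7,0],
    [255,0.5,-0.1,-12.7,0],
    [255,1.5,-0.3,-12.7,0],
    [255,2.5,-0.6,-12.7,0],
    [255,3.5,-0.8,-12.7,0],
    [255,4.5,-1,-12.7,0],
    [255,5.5,-1.3,-12.7,0],
    [255,6.5,-1.5,-12.7,0],
    [255,7.5,-1.7,-12.7,0],
    [255,8.5,-2,-12.7,0],
    [255,9.3,-2.2,-12.7,0],
    [255,9.9,-2.3,-12.7,0],
    [255,9.9,-2.3,-12.7,0],
    [255,9.9,-2.3,-12.7,0],
  ],
)

```text
time_s: 19.42
tool_pos: [0.513, -0.4284, 0.0957]
tool_rot: [3.117, -0.362, 0.031]
ft_force: [-8.2, 3.3, 6.4]
grip_width: 0.004
```

Emit:
drive_tool(
  series=[
    [255,0.2,-0.05,0,0],
    [255,0.4,-0.1,0,0],
    [255,0.4,-0.1,0,0],
    [255,0.4,-0.1,0,0],
  ],
)

```text
time_s: 19.75
tool_pos: [0.5143, -0.4287, 0.097]
tool_rot: [3.119, -0.362, 0.02]
ft_force: [-27.3, 9.5, 8.0]
grip_width: 0.002
```

Emit:
drive_tool(
  series=[
    [255,-1,0.2,0,0],
    [255,-3,0.7,0,0],
    [255,-4,0.9,3,0],
    [255,-5,1,7,0],
    [255,-6,1,11,0],
    [255,-9,1,13,0],
    [255,-13,1,14,0],
    [255,-17,1,14,0],
    [255,-20,1,14,0],
    [255,-20,1,14,0],
    [255,-20,1,14,0],
  ],
)

```text
time_s: 20.67
tool_pos: [0.3139, -0.419, 0.2394]
tool_rot: [3.115, -0.364, 0.024]
ft_force: [1.2, -0.3, -0.5]
grip_width: 0.008
```

Run:
```python
from h import *
print(read_state()['tool_pos'],read_state()['ft_force'])
A=save('top','t5.png')[:,:,::-1];S=save('scene','s5.png')[:,:,::-1]
cv2.imwrite('pics/c5.png',np.hstack([cv2.resize(A[60:280,40:420],(400,232)),cv2.resize(S[100:300,100:420],(372,232))]))
c=cal('top');m=((A.max(2)<45)*255).astype(np.uint8);r=np.zeros_like(m);r[165:225,365:412]=m[165:225,365:412]
n,l,st,ce=cv2.connectedComponentsWithStats(r)
for i in range(1,n):
    if st[i,4]>15: print(st[i],onz('top',*ce[i],.101,c))
w=(A.min(2)>110).astype(np.uint8)*255;w[:,:60]=0;w[:,215:]=0;w[:100]=0
k=max(cv2.findContours(w,0,1)[0],key=cv2.contourArea).reshape(-1,2)
P=np.array([onz('top',*p,.111,c)[:2]*1000 for p in k],np.float32);print('lid top',cv2.minAreaRect(P))
```

```text
[ 0.31389719 -0.41904097  0.23943628] [ 1.19520096 -0.2941589  -0.47224655]
[395 175  10  10  75] [ 0.53620811 -0.43288882  0.101     ]
lid top ((562.8699951171875, 199.8720245361328), (221.89231872558594, 220.37689208984375), 83.36165618896484)
```

View pics/c5.png

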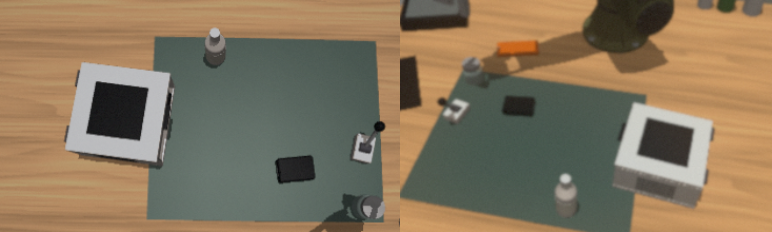

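The ball is at (536,-433) mm, against a predicted end of (537,-435). The lid's top measures 222 × 220 mm at its closed height, and the bystanders are in place. Handing in.

```bash
python3 -c "
from cell import *
print(job_done())"
```

```text
the job is handed in; nothing more can be done
None
```

The job is handed in at about 21 s of the 72 s allowed. I laid the phone on the bed and let it go, then pushed the door shut, lowered the lid, and threw the lamp switch over. The interface gives no verdict, so these are my own last checks:

- **Phone:** it matched the projected target on the bed to within a few mm, checked by the wrist view before the lid closed. It met the bed with about 22 N of push before release, more than I aimed for, but slowly.
- **Door:** the outer face measured about 0.003 rad from shut. I took this before closing the lid and did not measure it again afterwards.
- **Lid:** it stopped at the height expected for closed, under a 68 N press that was harder than needed. The top then measured 222 × 220 mm at that height.
- **Switch:** the ball ended within about 3 mm of its predicted end position.
- **Bystanders:** the power bank, cleaner bottle and flux jar look undisturbed in the last picture. I did not measure their positions again.

No check failed or disagreed.

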